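# Spread a wire snap ring by its eyes and let it close into a shaft groove

## Robot

A 7-joint arm with a two-finger parallel gripper is mounted at the origin on the work surface; the furniture and walls round the work are solid. World frame = base frame: x ahead of the robot, y to its left, z up, the work surface at z = 0. Lengths are in m, angles in degrees, forces in N, time in s.
With the tool pointing down it reaches from about 0.425 to 0.875 m from the base axis. Payload 4.7 kg.
Tool frame: the origin (TCP) lies on the centre line of the jaws, within the pads' length; the fingertips stand 8 mm ahead of it and the grasp point (between the pads) lies 11 mm behind it; z points along the fingers, x is the direction in which the jaws open and shut, and the axes are right-handed (so a half turn about z gives the same grasp; the last joint's range is limited). The gripper opens to 87 mm and grips with 3 to 60 N. Pads are 19 mm wide; open, the fingers measure 117 mm over their backs; the gripper's body (75 mm by 190 mm) begins 51 mm behind the grasp point.
Start: joints at [68.531, 18.392, -4.016, 83.108, 1.295, 78.541, -3.26], TCP at [0.246, -0.602, 0.231] pointing down, gripper open.
Joint ranges: [-163.93, 163.93], [-17.29, 119.83], [-79.2, 71.16], [3.27, 140.29], [-89.18, 269.18], [5.43, 117.66], [-154.24, 154.24]. Speed limits (degrees/s): [147.25, 147.25, 180, 180, 180, 180, 180].

## Interface

Orientations are given as [roll, pitch, yaw] about the fixed x, y, z axes, in that order (R = Rz(yaw) Ry(pitch) Rx(roll)).
In Python, from cell import telemetry, read_camera, get_calibration, sign_off gives the robot as it stands. The module is installed in compiled form; this text tells all that it offers.
- The arm moves only by the tool carry_out, never from a script. Its arguments are lists of equal length, an entry for each row: "translation": the shift along the tool's x, y, z in cm, a list of three; "turn": the turn about the tool's z in rad; "gripper": the opening, from 0 (shut) to 1 (fully open). In form: {"translation": [[dx, dy, dz], ...], "turn": [turn, ...], "gripper": [gripper, ...]}. A call has 1 to 5 rows; each row is the pose to reach, as a shift and turn from the pose commanded when the call began, along the tool's axes at that moment; what a row does not reach only later rows make up. A row lasts 1/8 s, in which the tool goes at most 62.5 mm and 10.7 degrees, less where a joint would pass 70% of its speed; a pose out of reach is approached as far as the arm can. A call with a gripper value outside its range is refused whole. The fingers move at their own pace and stop on an object; "squeeze" is the grip in N (left out, the last holds). Time passes only in rows, so rows that repeat a pose let the fingers close. It gives the time, the measured TCP pose, the force and the opening at its end, in the units of the state.
- telemetry.get_obs(): the state, without advancing time (a new reading comes with each control period).
- read_camera(name): name is "scene" or "top" or "wrist"; returns the picture (420x560x3 uint8, red, green, blue); there is no depth.
- get_calibration(name): a dict with "fx", "fy", "cx", "cy" (pixels), "R" (3x3) and "t" (3): a world point X has camera coordinates R X + t. Camera axes: x right, y down, z forward; pixel columns grow to the right and rows downward; lengths in m; the calibration is good to about 2 mm. A picture is of the moment at which its call begins: read the wrist's pose just before it. get_calibration takes no time and is no camera call; for the wrist camera it gives the pose at the moment of the call.
- sign_off(): hands the job in, once; it reports no verdict.
The state is a dict: "time_s": time; "qpos": joint angles; "joint_velocities": joint speeds; "effort": joint torques, N m; "tool_pos": TCP position; "tool_rot": TCP orientation; "force": force on the tool from outside, world axes, zero at the start; "wrist_torque": the same for the moment, N m; "grip_width": finger opening in m.
Only numpy, scipy, OpenCV 4.12 (cv2) and the standard library are available. Lean on these libraries where they do the work, as an engineer would, in place of code of your own. Each camera call takes 0.05 s, during which the arm holds its last target.

## Task

Pinch the two red eyes of the wire snap ring together so that the ring spreads fully open, and carry it like that over the end of the hub shaft. With it still spread, press the spring-loaded brass collar down gently until the collar meets its stop (about 15 N is plenty, never more than 30 N), then let go so that the ring closes into the groove that the collar was covering. Leave the two loose ball bearings where they lie.

Things in the scene. Friction and masses are not known exactly. Their poses are not given: they have to be found in the camera images.
- clip_eyes (a point): Pinch point of the snap ring: midway between its two red eyes as they stand when spread, half-way up (47.5 mm above the ring's underside). x points from the ring's hinge lug (back) to its gap (front), y is the pinch line, z up. Eyes: plates 16 mm along x, 4 thick, 30 high, soft vinyl. At rest they are 37 mm apart outside and centred 4 mm back (-x); pinched, parallel, 14 mm outside, centred here.
- clip: The snap ring: two sprung arms of oiled 5 mm steel wire, 56 mm across, 62 mm high, 70 g, lying flat. Origin in its underside, 6 mm back (-x) from clip_eyes; axes as there. Pinching the eyes along y with about 10 N spreads it to a stop; spread, it passes over a 53 mm shaft with 2 mm to spare all round when clip_eyes is on the shaft's axis.
- clip_ring (a point): Centre of the ring as it lies when closed in the groove, in the plane of the wire, 2.5 mm above the underside: 45 mm below clip_eyes and 5.5 mm back from it (-x). Axes as clip_eyes.
- clip_left (a joint): How far the ring is spread, rad for each arm (both move alike): 0 at rest, 0.36 fully spread at the stop, about 0.04 when closed in the groove, about 0.2 when it clamps the full shaft above the groove.
- hub_base (a point): On the hub's axis, at the top face of its grey base plate; z up along the shaft. The shaft (53 mm, last 5 mm bevelled to 45 mm) stands out differently from hub to hub and must be felt: its end is 80 to 120 mm above this point. The brass collar's top (74 mm across) starts 12 mm below the end and hides a groove 9 mm wide, 3 mm deep.
- hub: The whole hub: grey plate 120 x 120 x 18 mm (fixed), steel shaft, brass collar. Origin at the centre of its underside; z up. The collar slides down 10.5 mm against a spring (2 N rising to 6 N) to a hard stop level with the groove's lower edge: a ring pressed on it there is level with the groove. Let go higher and the ring clamps the full shaft instead.
- bearing_1: Loose ball bearing, 52 mm across, 15 mm thick, lying flat; origin at the centre of its underside.
- bearing_2: A second loose ball bearing, the same.
Not all that is in view belongs to the job. Of the things shaped like the clip, the steel one is meant.

How it is judged (in metres and radians):
On the way:
1. the ring, spread wide open, is round the shaft and pressing on the collar (value of joint clip_left above 0.28 rad and horizontal distance between clip_eyes and hub_base below 0.006 m and z of clip_ring in the frame of hub_base below 0.113 m and contact force between clip and hub above 2 N), for 0.1 s.
At the end, for the whole second after the job is handed in: The ring has closed into the groove and grips the shaft there: spread 0.02 to 0.11 rad, gripping with over 5 N (not lying loose on the shaft's end), its centre within 4 mm of the shaft's axis and 55 to 108 mm above the base plate's top face, level within 0.1 rad and at rest (value of joint clip_left between 0.02 and 0.11 rad and contact force between clip and hub above 5 N and horizontal distance between clip_ring and hub_base below 0.004 m and z of clip_ring in the frame of hub_base between 0.055 and 0.108 m and angle between clip's own z axis and vertical below 0.1 rad and linear speed of clip below 0.02 m/s); the robot touches nothing.
It fails at once if the still spread ring is pressed against the hub with more than 30 N, or the ring is forced against it with more than 80 N at any time (its own closing snap makes about 40 N) ((contact force between clip and hub above 30 N and value of joint clip_left above 0.28 rad) or contact force between clip and hub above 80 N).
It fails at once if a ball bearing is moved by more than 20 mm (distance of any of bearing_1, bearing_2 from where it was at the start of the episode above 0.02 m).
It also fails if it takes over 45 s, if anything falls off the work surface, if the arm or the gripper's body presses on something with over 40 N, if the wrist force passes 120 N, or if a joint passes its speed limit or range.

## Working session

There is one attempt and no reset: what is moved stays moved. The work goes in short steps, Python scripts to look and compute and a tool call to move; the robot and the scene stay as the last step left them, time stands still between calls to the robot, and variables do not carry over. Pictures are saved under pics/ and viewed, and the job is handed in when it is done.

Besides the shell and the picture viewer there is one more tool, called after "Emit:" by a JSON object that holds its "op" and its "data", one argument or row to a line. carry_out: Moves the arm, as the interface text tells. Its arguments: {"type":"object","properties":{"translation":{"type":"array","items":{"type":"array","items":{"type":"number"}}},"turn":{"type":"array","items":{"type":"number"}},"gripper":{"type":"array","items":{"type":"number"}},"squeeze":{"type":"number"}},"required":["translation","turn","gripper"]}

```bash
mkdir -p pics; ls; python3 - <<'E'
from cell import telemetry, read_camera, get_calibration
import cv2
print(telemetry.get_obs())
for n in ["scene","top","wrist"]:
    c=get_calibration(n); print(n,c)
    cv2.imwrite(f"pics/{n}0.png",read_camera(n)[:,:,::-1])
E
```

```text
pics
{'time_s': 0.0, 'qpos': array([68.53318119, 18.43931307, -4.01587908, 83.17509567,  1.29760689,
       78.54160263, -3.25793299]), 'joint_velocities': array([ 0.03337088, -0.09367162, -0.04095469,  0.06439289, -0.04513389,
        0.02349181,  0.04493189]), 'effort': array([-8.13379120e-04, -4.91292214e+01, -4.04678872e-01, -3.12529600e+01,
       -6.41090423e-02,  4.36675921e-02,  1.73954695e-04]), 'tool_pos': array([ 0.24611587, -0.60101451,  0.22945701]), 'tool_rot': array([ 1.79991748e+02,  1.10619655e-01, -6.77205180e+01]), 'force': array([ 0.24264499, -0.65731836, -0.07710133]), 'wrist_torque': array([-0.00288295,  0.03721118, -0.01243564]), 'grip_width': 0.08712420283032872}
scene {'fx': 477.2279023363743, 'fy': 477.2279023363743, 'cx': 270.23055201938655, 'cy': 204.92790720832616, 'R': array([[ 0.67142944, -0.74104387,  0.00604115],
       [-0.37610282, -0.34777275, -0.85883688],
       [ 0.63853675,  0.57437627, -0.51221355]]), 't': array([-0.25556751,  0.19946557,  0.9700486 ])}
top {'fx': 453.4094642167744, 'fy': 453.4094642167744, 'cx': 280.8468806639603, 'cy': 210.00929806263645, 'R': array([[-0.02523089, -0.99965086, -0.00784546],
       [-0.99682182,  0.02575113, -0.07538662],
       [ 0.07556233,  0.00591845, -0.99712352]]), 't': array([0.01610062, 0.39598934, 1.24399152])}
wrist {'fx': 326.52254130969317, 'fy': 326.52254130969317, 'cx': 277.5745329678257, 'cy': 206.0200976876386, 'R': array([[ 3.79244400e-01, -9.25296405e-01, -4.98412070e-04],
       [-8.95856380e-01, -3.67312721e-01,  2.50045420e-01],
       [-2.31549201e-01, -9.43818195e-02, -9.68233980e-01]]), 't': array([-0.64918127, -0.03012718,  0.38874624])}
```

View pics/scene0.png

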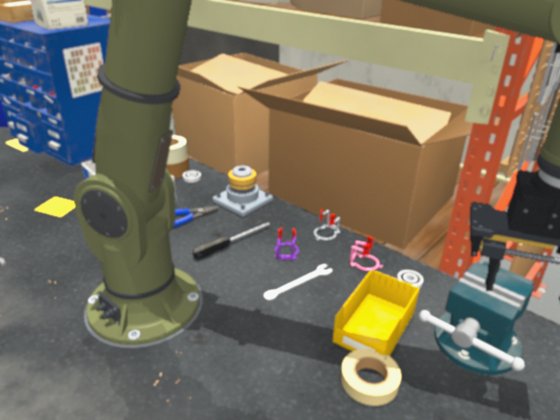

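View pics/top0.png

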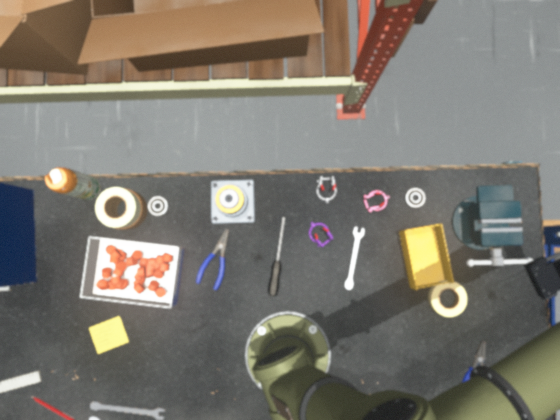

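View pics/wrist0.png

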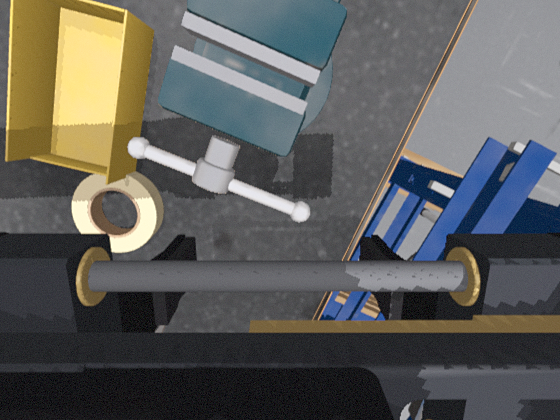

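Three clip-shaped things appear in the top view: grey/steel (327,187), pink (376,201) and purple (320,234). The grey one fits "steel"; I'll confirm it in an enlarged crop. The hub is at about (232,200), and the bearings are at (157,206) and (415,197).

```bash
python3 - <<'E'
import cv2, numpy as np
t=cv2.imread("pics/top0.png"); s=cv2.imread("pics/scene0.png")
a=cv2.resize(t[165:255,285:400],None,fx=5,fy=5,interpolation=cv2.INTER_CUBIC)[:450,:]
cv2.imwrite("pics/crop_top.png",a)
b=cv2.resize(s[195:275,260:390],None,fx=6,fy=6,interpolation=cv2.INTER_CUBIC)
cv2.imwrite("pics/crop_scene.png",b)
cv2.imwrite("pics/crop_hub.png",np.hstack([cv2.resize(t[170:230,200:265],None,fx=6,fy=6),cv2.resize(s[155:215,210:275],None,fx=6,fy=6)]))
E
```

```text
(no output)
```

View pics/crop_top.png

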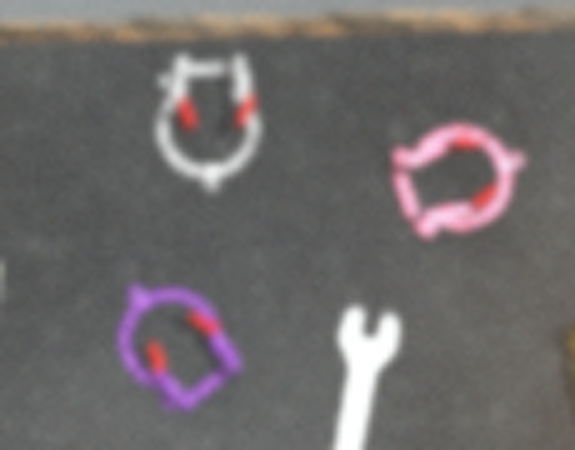

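View pics/crop_scene.png

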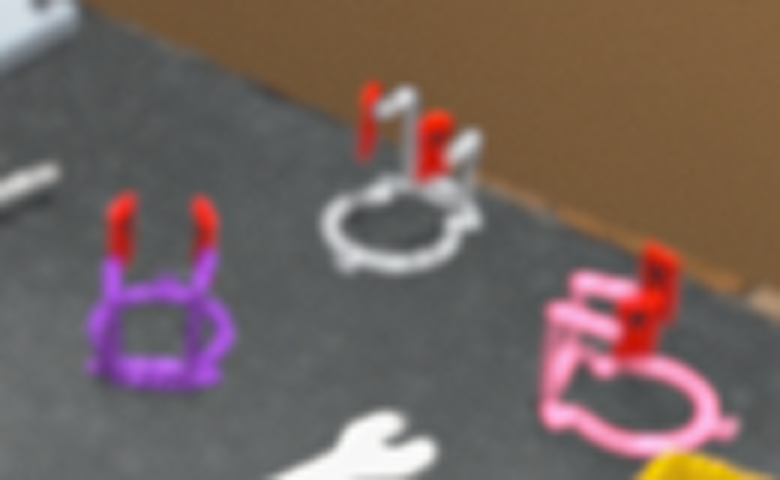

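View pics/crop_hub.png

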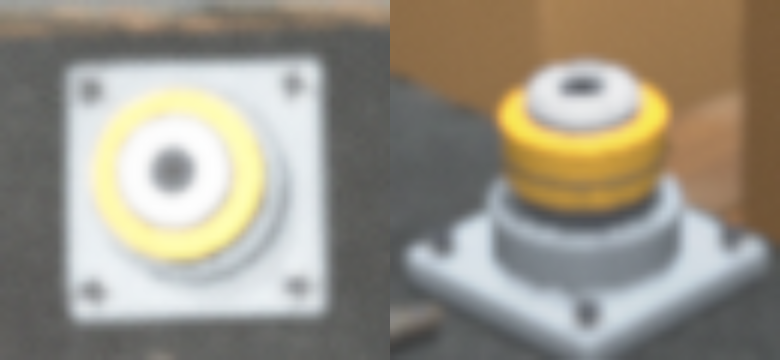

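```bash
cat > h.py <<'E'
import numpy as np, cv2
from cell import telemetry, read_camera, get_calibration, sign_off
def ray(c,u,v):
    d=np.array([(u-c['cx'])/c['fx'],(v-c['cy'])/c['fy'],1.]); R=np.array(c['R'])
    return -R.T@np.array(c['t']), R.T@d
def onz(c,u,v,z):
    o,d=ray(c,u,v); return o+d*(z-o[2])/d[2]
def tri(c1,p1,c2,p2):
    o1,d1=ray(c1,*p1);o2,d2=ray(c2,*p2)
    s=np.linalg.lstsq(np.c_[d1,-d2],o2-o1,rcond=None)[0]
    a,b=o1+s[0]*d1,o2+s[1]*d2
    return (a+b)/2,np.linalg.norm(a-b)
def red(img):
    i=img.astype(int); return ((i[:,:,0]>150)&(i[:,:,1]<90)&(i[:,:,2]<90)).astype(np.uint8)
def blobs(m,box,mn=3):
    x0,y0,x1,y1=box; k=np.zeros_like(m);k[y0:y1,x0:x1]=m[y0:y1,x0:x1]
    n,l,s,c=cv2.connectedComponentsWithStats(k)
    return [(c[i].round(2),s[i]) for i in range(1,n) if s[i][4]>=mn]
E
python3 - <<'E'
from h import *
t=cv2.imread("pics/top0.png")[:,:,::-1];s=cv2.imread("pics/scene0.png")[:,:,::-1]
ct,cs=get_calibration("top"),get_calibration("scene")
bt=blobs(red(t),(310,170,345,205));bs=blobs(red(s),(312,200,345,235))
print(bt);print(bs)
for p,_ in bt:
    print(onz(ct,*p,0.05))
    for q,_ in bs: print(tri(ct,p,cs,q))
# hub plate
i=t.astype(int)
m=((i.min(2)>130)).astype(np.uint8); k=np.zeros_like(m);k[174:230,205:262]=1
i2=((i[:,:,0]>130)).astype(np.uint8)*k
cn=max(cv2.findContours(i2,cv2.RETR_EXTERNAL,cv2.CHAIN_APPROX_NONE)[0],key=cv2.contourArea)
r=cv2.minAreaRect(cn);print(r)
print([onz(ct,*p,.018).round(4) for p in cv2.boxPoints(r)],onz(ct,*r[0],.018))
y=((i[:,:,0]>180)&(i[:,:,2]<170)&(i[:,:,0]-i[:,:,2]>50)).astype(np.uint8)*k
cn=max(cv2.findContours(y,cv2.RETR_EXTERNAL,cv2.CHAIN_APPROX_NONE)[0],key=cv2.contourArea)
e=cv2.fitEllipse(cn);print(e,[onz(ct,*e[0],z).round(4) for z in (.09,.11)])
for b in [(157,206),(415,197)]: print(onz(ct,*b,.015).round(3))
E
```

```text
[(array([322.2, 187.5]), array([321, 186,   3,   4,  10], dtype=int32))]
[(array([320.97, 213.57]), array([320, 208,   4,  13,  30], dtype=int32)), (array([331.92, 218.  ]), array([330, 213,   6,  12,  52], dtype=int32))]
[ 0.45182828 -0.10769586  0.05      ]
(array([ 0.45038275, -0.10619918,  0.0535446 ]), np.float64(0.003083296623621252))
(array([ 0.4602314 , -0.11745651,  0.03968368]), np.float64(0.02251274537088141))
((231.98779296875, 201.1337432861328), (43.50917053222656, 44.20878601074219), 88.09085083007812)
[array([0.4847, 0.2036, 0.018 ]), array([0.4856, 0.0803, 0.018 ]), array([0.3643, 0.0788, 0.018 ]), array([0.3633, 0.2012, 0.018 ])] [0.42425462 0.14096628 0.018     ]
((230.2729034423828, 199.15609741210938), (24.720947265625, 25.88418960571289), 31.839637756347656) [array([0.4225, 0.1372, 0.09  ]), array([0.4204, 0.1348, 0.11  ])]
[0.416 0.35  0.015]
[ 0.423 -0.367  0.015]
```

```bash
cat >> h.py <<'E'
from scipy.spatial.transform import Rotation as Ro
def pose():
    o=telemetry.get_obs(); return np.array(o['tool_pos']),Ro.from_euler('xyz',o['tool_rot'],degrees=True).as_matrix(),o
def delta(target):  # in tool frame cm
    p,R,o=pose(); return (R.T@(np.array(target)-p)*100).round(2)
E
python3 - <<'E'
from h import *
p,R,o=pose();c=get_calibration("wrist")
C=-np.array(c['R']).T@c['t'];print("cam in tool",R.T@(C-p), C)
print("cam axes in tool",(R.T@np.array(c['R']).T).round(3))
print(delta([.43,-.125,.23]))
# project clip if tcp at x, yaw -90
Rc=(R.T@np.array(c['R']).T); ct=R.T@(C-p)
for tx in (.40,.43,.447,.46):
  for tz in (.2,.23,.26):
    Rt=Ro.from_euler('xyz',[180,0,-90],degrees=True).as_matrix();P=np.array([tx,-.125,tz])
    for z in (0,.06):
        q=(Rt@Rc).T@(np.array([.45,-.125,z])-P-Rt@ct); print(tx,tz,z,(c['fx']*q[:2]/q[2]+[c['cx'],c['cy']]).round())
E
```

```text
cam in tool [-0.000413   -0.06819616 -0.15401446] [ 0.30923897 -0.57509369  0.38375176]
cam axes in tool [[ 1.    -0.     0.001]
 [-0.     0.968  0.25 ]
 [-0.001 -0.25   0.968]]
[-3.709e+01 -3.506e+01  2.000e-02]
0.4 0.2 0 [278. 139.]
0.4 0.2 0.06 [278. 143.]
0.4 0.23 0 [278. 138.]
0.4 0.23 0.06 [278. 141.]
0.4 0.26 0 [278. 137.]
0.4 0.26 0.06 [278. 139.]
0.43 0.2 0 [278. 168.]
0.43 0.2 0.06 [278. 177.]
0.43 0.23 0 [278. 164.]
0.43 0.23 0.06 [278. 172.]
0.43 0.26 0 [278. 161.]
0.43 0.26 0.06 [278. 168.]
0.447 0.2 0 [278. 183.]
0.447 0.2 0.06 [278. 195.]
0.447 0.23 0 [278. 178.]
0.447 0.23 0.06 [278. 188.]
0.447 0.26 0 [278. 174.]
0.447 0.26 0.06 [278. 183.]
0.46 0.2 0 [278. 195.]
0.46 0.2 0.06 [278. 208.]
0.46 0.23 0 [278. 189.]
0.46 0.23 0.06 [278. 201.]
0.46 0.26 0 [278. 184.]
0.46 0.26 0.06 [278. 195.]
```

Emit:
{"op": "carry_out", "data": {
  "translation": [
    [-4,-4,0],
    [-8,-8,0],
    [-12,-12,0],
    [-16,-16,0],
    [-20,-19,0]
  ],
  "turn": [0.08,0.16,0.24,0.32,0.39],
  "gripper": [1,1,1,1,1]
}}

```text
time_s: 0.78
tool_pos: [0.3473, -0.342, 0.2304]
tool_rot: [-180.0, 0.0, -90.1]
force: [0.8, -0.5, -0.1]
grip_width: 0.087
```

```bash
python3 - <<'E'
from h import *
print(pose()[2]['tool_rot'],delta([.44,-.125,.23]))
E
```

```text
[-1.79990355e+02  7.57086429e-03 -9.01113670e+01] [-21.72  -9.22   0.04]
```

Emit:
{"op": "carry_out", "data": {
  "translation": [
    [-5,-2,0],
    [-10,-4,0],
    [-15,-6.5,0],
    [-20,-9.2,0],
    [-21.7,-9.2,0]
  ],
  "turn": [0,0,0,0,0],
  "gripper": [1,1,1,1,1]
}}

```text
time_s: 1.4
tool_pos: [0.44, -0.1236, 0.2306]
tool_rot: [-180.0, 0.0, -89.7]
force: [0.1, -0.9, 1.2]
grip_width: 0.0865
```

Emit:
{"op": "carry_out", "data": {
  "translation": [
    [0,0,0],
    [0,0,0]
  ],
  "turn": [0,0],
  "gripper": [1,1]
}}

```text
time_s: 1.65
tool_pos: [0.4379, -0.1295, 0.2304]
tool_rot: [180.0, -0.0, -90.2]
force: [-0.0, -0.5, -0.8]
grip_width: 0.0872
```

```bash
python3 - <<'E'
from h import *
p,R,o=pose();c=get_calibration("wrist");im=read_camera("wrist")
np.savez("w1.npz",im=im,p=p,R=R,cR=c['R'],ct=c['t'])
print(p,o['tool_rot'])
cv2.imwrite("pics/w1.png",im[:,:,::-1])
E
```

```text
[ 0.43788164 -0.12946398  0.23036591] [ 1.79967448e+02 -4.04924260e-02 -9.02314526e+01]
```

View pics/w1.png

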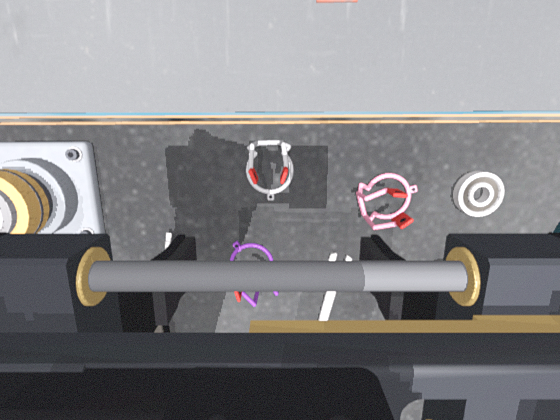

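The steel ring is at about (270,167) in the wrist view. Its red eyes are at (254,175) and (286,175), the lug is at (270,196), and the gap is at the top. Next I'll measure it and enlarge it.

```bash
python3 - <<'E'
from h import *
d=np.load("w1.npz");im=d['im'];c=get_calibration("wrist")
cv2.imwrite("pics/w1c.png",cv2.resize(im[130:210,235:305],None,fx=7,fy=7,interpolation=cv2.INTER_CUBIC)[:,:,::-1])
i=im.astype(int)
m=((i[:,:,0]>120)&(i[:,:,1]<90)&(i[:,:,2]<90)).astype(np.uint8)
for b in blobs(m,(235,130,305,210)):
    print(b); 
    for z in (.0475,.0625): print(onz(c,*b[0],z).round(4))
b=blobs(((i.min(2)>150)).astype(np.uint8),(240,135,300,203));print(b)
for u,v in [(270,196)]: print(onz(c,u,v,.0025))
E
```

```text
(array([253.36, 175.12]), array([249, 167,   9,  17,  83], dtype=int32))
[ 0.4524 -0.1044  0.0475]
[ 0.4548 -0.1055  0.0625]
(array([283.62, 171.88]), array([280, 167,   8,  14,  40], dtype=int32))
[ 0.4556 -0.1359  0.0475]
[ 0.4579 -0.1356  0.0625]
[(array([270.14, 164.95]), array([246, 140,  47,  60, 805], dtype=int32)), (array([276.6, 178.8]), array([276, 178,   2,   3,   5], dtype=int32))]
[ 0.41989545 -0.12045505  0.0025    ]
```

View pics/w1c.png

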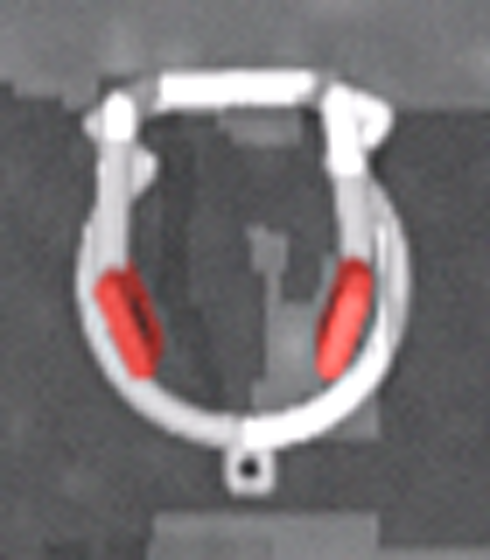

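```bash
python3 - <<'E'
from h import *
c=get_calibration("wrist")
f=lambda u,v,z:onz(c,235+u/7,130+v/7,z).round(4)
for n,u,v,z in [("lug",250,467,.0025),("ringL",78,285,.0025),("ringR",408,285,.0025),("ringback",245,445,.0),("nubL",92,123,.0025),("nubR",388,118,.0025),("eyeLf",110,273,.0625),("eyeLb",145,375,.0625),("eyeRf",360,262,.0625),("eyeRb",328,375,.0625),("upL",118,105,.06),("upR",338,98,.06)]: print(n,f(u,v,z))
E
```

```text
lug [ 0.419  -0.1213  0.0025]
ringL [ 0.4505 -0.0927  0.0025]
ringR [ 0.4502 -0.1481  0.0025]
ringback [ 0.4223 -0.1204  0.    ]
nubL [ 0.4773 -0.0958  0.0025]
nubR [ 0.4779 -0.1446  0.0025]
eyeLf [ 0.4609 -0.1031  0.0625]
eyeLb [ 0.4462 -0.1077  0.0625]
eyeRf [ 0.4623 -0.1384  0.0625]
eyeRb [ 0.4461 -0.1338  0.0625]
upL [ 0.4841 -0.1046  0.06  ]
upR [ 0.4849 -0.1353  0.06  ]
```

```bash
python3 - <<'E'
from h import *
for i in range(3):
    p,R,o=pose();print(o['time_s'],p,o['tool_rot'],o['force'],delta([.457,-.1205,.0375])); read_camera("top")
E
```

```text
1.7 [ 0.43793303 -0.12953661  0.23040179] [ 1.79976903e+02 -2.62804136e-02 -9.02633899e+01] [-0.30127309 -0.3745082   0.59865044] [-0.92 -1.91 19.29]
1.75 [ 0.43801981 -0.12939376  0.23041046] [ 1.79981624e+02 -1.35672992e-02 -9.02619795e+01] [0.72637302 1.02303301 0.33521584] [-0.9  -1.9  19.29]
1.8 [ 0.43813168 -0.12913994  0.23043878] [ 1.79986775e+02 -6.18127374e-03 -9.02422181e+01] [ 0.12338522 -0.75540529 -0.33143249] [-0.87 -1.89 19.29]
```

Emit:
{"op": "carry_out", "data": {
  "translation": [
    [-0.6,-1.8,5],
    [-0.6,-1.8,10],
    [-0.6,-1.8,12],
    [-0.6,-1.8,12],
    [-0.6,-1.8,12]
  ],
  "turn": [-0.02,-0.02,-0.02,-0.02,-0.02],
  "gripper": [1,1,1,1,1]
}}

```text
time_s: 2.48
tool_pos: [0.4574, -0.1221, 0.1116]
tool_rot: [-179.9, -0.0, -89.0]
force: [-0.1, -0.7, -0.4]
grip_width: 0.0871
```

```bash
python3 - <<'E'
from h import *
for i in range(1):
    p,R,o=pose();print(o['time_s'],p,o['tool_rot'],o['force'],delta([.457,-.1205,.0375])); im=read_camera("wrist")
cv2.imwrite("pics/w2.png",im[:,:,::-1])
E
```

```text
2.475 [ 0.45743632 -0.12214686  0.11164306] [-1.79905277e+02 -3.87300337e-02 -8.89645354e+01] [-0.10190773 -0.7139018  -0.35575715] [-0.17  0.05  7.41]
```

View pics/w2.png

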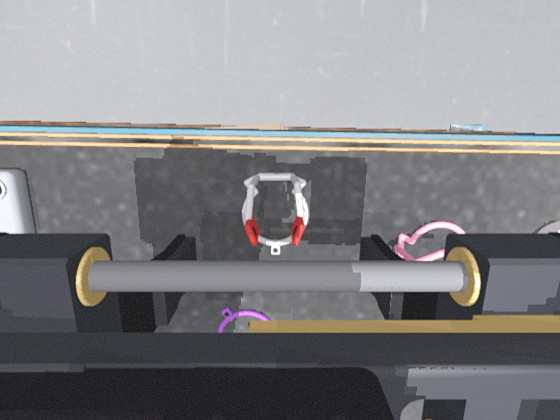

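Emit:
{"op": "carry_out", "data": {
  "translation": [
    [-0.05,0,3],
    [-0.05,0,6],
    [-0.05,0,7.4],
    [-0.05,0,7.4],
    [-0.05,0,7.4]
  ],
  "turn": [0,0,0,0,0],
  "gripper": [1,1,0.9,0.8,0.7],
  "squeeze": 25
}}

```text
time_s: 3.15
tool_pos: [0.4578, -0.1214, 0.0378]
tool_rot: [-179.9, -0.1, -88.9]
force: [1.1, 0.1, 0.9]
grip_width: 0.0673
```

```bash
python3 - <<'E'
from h import *
p,R,o=pose();print(o['time_s'],p,o['tool_rot'],o['force'],delta([.457,-.1205,.0375]),o['grip_width']); im=read_camera("wrist")
cv2.imwrite("pics/w3.png",im[:,:,::-1])
cv2.imwrite("pics/w3c.png",cv2.resize(im[160:330,150:400],None,fx=3,fy=3)[:,:,::-1])
E
```

```text
3.15 [ 0.45777061 -0.12140129  0.03781617] [-1.79879277e+02 -5.30764370e-02 -8.89288117e+01] [1.08649293 0.08053864 0.92545789] [-0.09  0.08  0.03] 0.0673057034159732
```

View pics/w3c.png

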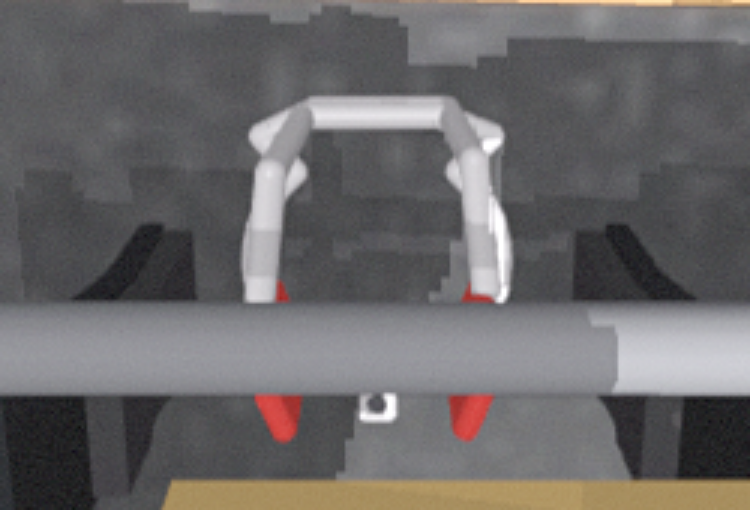

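The eyes sit centred between the fingers (eyes at crop x 275 and 480, fingers at 160 and 610). I'll close now.

Emit:
{"op": "carry_out", "data": {
  "translation": [
    [0,0,0],
    [0,0,0],
    [0,0,0],
    [0,0,0],
    [0,0,0]
  ],
  "turn": [0,0,0,0,0],
  "gripper": [0.55,0.45,0.3,0.1,0],
  "squeeze": 35
}}

```text
time_s: 3.82
tool_pos: [0.4573, -0.1212, 0.037]
tool_rot: [-179.9, -0.0, -88.9]
force: [-0.5, -0.3, 4.0]
grip_width: 0.019
```

Emit:
{"op": "carry_out", "data": {
  "translation": [
    [0,0,0],
    [0,0,0],
    [0,0,0]
  ],
  "turn": [0,0,0],
  "gripper": [0,0,0],
  "squeeze": 35
}}

```text
time_s: 4.2
tool_pos: [0.4576, -0.1213, 0.0376]
tool_rot: [-179.9, -0.0, -88.9]
force: [-0.1, 0.1, 8.6]
grip_width: 0.0108
```

```bash
python3 - <<'E'
from h import *
p,R,o=pose();print(o['time_s'],p,o['tool_rot'],o['force'],o['grip_width']); im=read_camera("wrist")
cv2.imwrite("pics/w4.png",im[:,:,::-1])
cv2.imwrite("pics/w4c.png",cv2.resize(im[160:330,150:400],None,fx=3,fy=3)[:,:,::-1])
E
```

```text
4.2 [ 0.45755845 -0.12125157  0.03755279] [-1.79914621e+02 -4.57771244e-02 -8.89200633e+01] [-0.12736061  0.13669075  8.6048466 ] 0.01080779829952886
```

View pics/w4c.png

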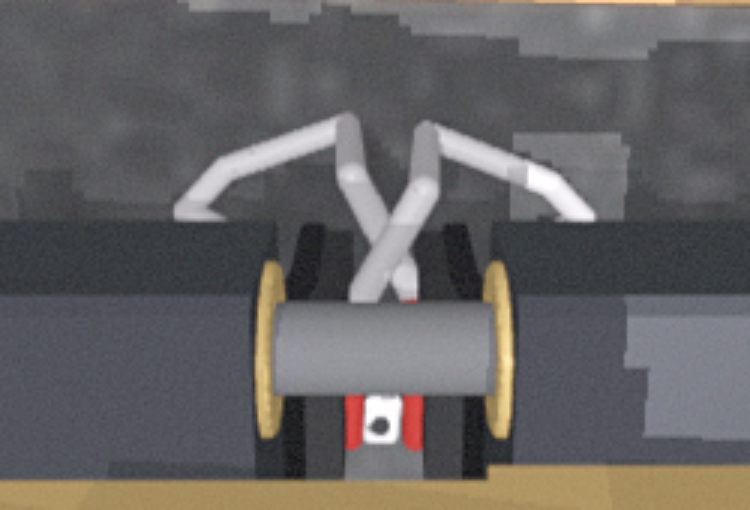

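```bash
python3 - <<'E'
from h import *
c=get_calibration("wrist");p,R,o=pose()
print("lug",onz(c,276.3,301.7,.0025))
print("lug in w3",onz(c,150+378/3,160+406/3,.0025))
for z in(.0625,.0325): print("eyeback",z,onz(c,268.3,160+448/3,z),onz(c,287.5,160+448/3,z))
E
```

```text
lug [ 0.41300919 -0.12109443  0.0025    ]
lug in w3 [ 0.41757562 -0.12081902  0.0025    ]
eyeback 0.0625 [ 0.44477828 -0.11708501  0.0625    ] [ 0.4449311  -0.12561881  0.0625    ]
eyeback 0.0325 [ 0.42607483 -0.11653652  0.0325    ] [ 0.42626313 -0.12705158  0.0325    ]
```

Emit:
{"op": "carry_out", "data": {
  "translation": [
    [0,0,-0.5],
    [0,0,-3],
    [0,0,-8],
    [0,0,-13],
    [0,0,-17.5]
  ],
  "turn": [0,0,0,0,0],
  "gripper": [0,0,0,0,0]
}}

```text
time_s: 4.88
tool_pos: [0.456, -0.1208, 0.2128]
tool_rot: [180.0, 0.0, -88.9]
force: [0.9, -0.4, -1.2]
grip_width: 0.0104
```

```bash
python3 - <<'E'
from h import *
p,R,o=pose();print(o['time_s'],p,o['tool_rot'],o['force'],o['grip_width'],delta([.424,.141,.215])); im=read_camera("scene")
cv2.imwrite("pics/s5.png",cv2.resize(im[90:290,220:420],None,fx=3,fy=3)[:,:,::-1])
E
```

```text
4.875 [ 0.45595825 -0.12084796  0.21284767] [ 1.79953948e+02  2.58190752e-03 -8.89180009e+01] [ 0.86261588 -0.42693419 -1.16580973] 0.010443746349636851 [-26.24   2.7   -0.21]
```

View pics/s5.png

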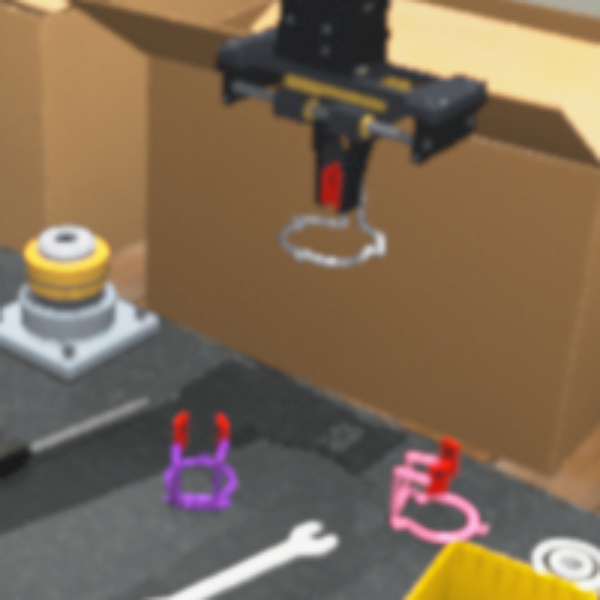

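```bash
python3 - <<'E'
from h import *
p,R,o=pose();c=get_calibration("wrist");im=read_camera("wrist")
print(p,o['force'])
cv2.imwrite("pics/w6c.png",cv2.resize(im[160:330,150:400],None,fx=3,fy=3)[:,:,::-1])
b=cv2.imread("pics/w4.png")[:,:,::-1]
i=im.astype(int);ib=b.astype(int)
for k in (i,ib):
    print(blobs((k.min(2)>150).astype(np.uint8),(265,293,290,315)), blobs(((k[:,:,0]>120)&(k[:,:,1]<90)&(k[:,:,2]<90)).astype(np.uint8),(255,292,300,320)))
E
```

```text
[ 0.45921475 -0.12157716  0.21889483] [ 2.56464306 -0.16711735  3.44588018]
[(array([277.09, 299.15]), array([271, 293,  13,  15, 137], dtype=int32)), (array([276.33, 312.  ]), array([276, 311,   2,   3,   3], dtype=int32))] [(array([267.92, 299.56]), array([265, 292,   7,  17,  86], dtype=int32)), (array([287.31, 300.28]), array([284, 292,   7,  18, 112], dtype=int32))]
[(array([276.99, 299.6 ]), array([271, 293,  13,  15, 152], dtype=int32))] [(array([267.42, 300.04]), array([265, 292,   7,  18, 103], dtype=int32)), (array([287.21, 300.33]), array([284, 292,   7,  18, 117], dtype=int32))]
```

View pics/w6c.png

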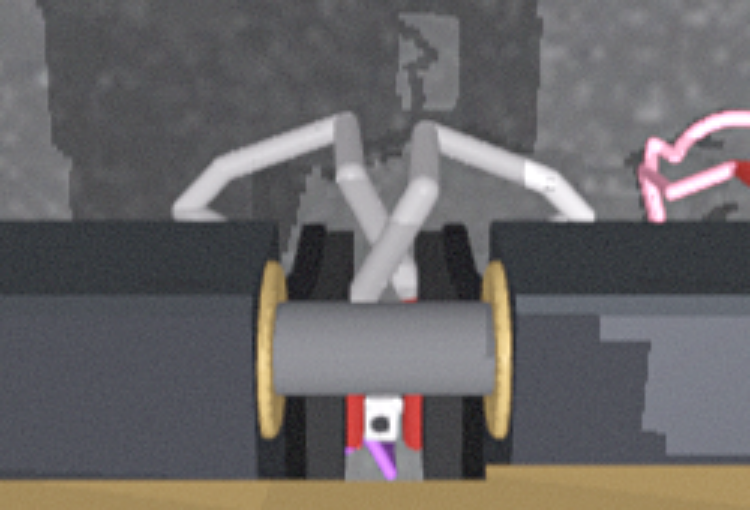

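Emit:
{"op": "carry_out", "data": {
  "translation": [
    [-4,0.7,0],
    [-8,1.4,0],
    [-12,2,0],
    [-16,2.7,0],
    [-16,2.7,0]
  ],
  "turn": [0,0,0,0,0],
  "gripper": [0,0,0,0,0]
}}

```text
time_s: 5.6
tool_pos: [0.4252, 0.0414, 0.2106]
tool_rot: [179.9, -0.0, -88.6]
force: [-0.2, -0.2, -0.9]
grip_width: 0.0106
```

Emit:
{"op": "carry_out", "data": {
  "translation": [
    [0,0,0],
    [0,0,0],
    [0,0,0]
  ],
  "turn": [0,0,0],
  "gripper": [0,0,0]
}}

```text
time_s: 5.98
tool_pos: [0.4266, 0.0375, 0.2113]
tool_rot: [180.0, 0.0, -89.0]
force: [0.4, -0.8, -1.3]
grip_width: 0.0106
```

```bash
python3 - <<'E'
from h import *
p,R,o=pose();c=get_calibration("wrist");im=read_camera("wrist")
print(p,o['tool_rot'],o['force'],delta([.424,.141,.215]))
cv2.imwrite("pics/w7.png",im[:,:,::-1])
E
```

```text
[0.42664783 0.03754284 0.21129159] [ 1.79970905e+02  1.44331166e-02 -8.90241639e+01] [ 0.42935215 -0.77820454 -1.30588216] [-10.33   0.09  -0.36]
```

View pics/w7.png

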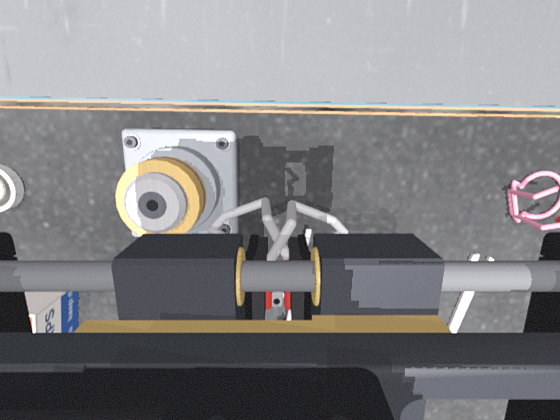

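Wrist view: the hub plate's corner screws are near (131,142), (222,143), (137,227) and (222,228). The collar is at (161,199) and the shaft's end at (152,205).

```bash
python3 - <<'E'
from h import *
c=get_calibration("wrist");im=cv2.imread("pics/w7.png")
cv2.imwrite("pics/w7c.png",cv2.resize(im[120:245,105:245],None,fx=5,fy=5,interpolation=cv2.INTER_CUBIC))
hsv=cv2.cvtColor(im,cv2.COLOR_BGR2HSV)
y=((hsv[:,:,0]>12)&(hsv[:,:,0]<30)&(hsv[:,:,1]>90)&(hsv[:,:,2]>100)).astype(np.uint8)
k=np.zeros_like(y);k[150:235,105:215]=1;y*=k
cn=max(cv2.findContours(y,cv2.RETR_EXTERNAL,cv2.CHAIN_APPROX_NONE)[0],key=cv2.contourArea)
print(cv2.boundingRect(cn))
s=[(131,142),(222,143),(137,226.5),(222,228)]
P=[onz(c,*q,.018) for q in s];print(np.round(P,4))
for q in [(152,205)]:
  for z in (.1,.11,.12,.13,.14):print(z,onz(c,*q,z).round(4))
E
```

```text
(138, 158, 68, 76)
[[0.4715 0.1919 0.018 ]
 [0.4722 0.0968 0.018 ]
 [0.3788 0.194  0.018 ]
 [0.3786 0.0991 0.018 ]]
0.1 [0.4253 0.1432 0.1   ]
0.11 [0.4279 0.1392 0.11  ]
0.12 [0.4305 0.1353 0.12  ]
0.13 [0.4332 0.1314 0.13  ]
0.14 [0.4358 0.1275 0.14  ]
```

View pics/w7c.png

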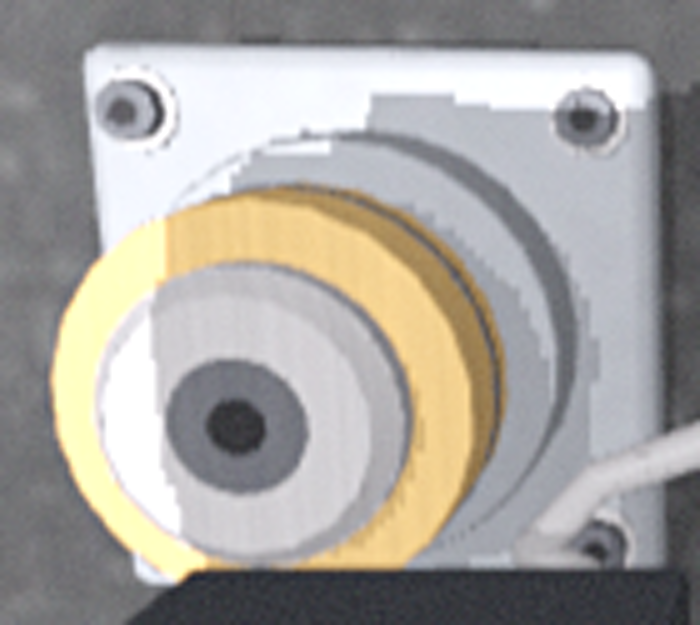

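```bash
python3 - <<'E'
from h import *
c=get_calibration("wrist");ct=get_calibration("top");cs=get_calibration("scene")
w,t,s=(152.2,205.1),(228.7,198.4),(241.7,169.4)
print(tri(c,w,ct,t));print(tri(c,w,cs,s));print(tri(ct,t,cs,s))
f=lambda u,v,z:onz(c,105+u/5,120+v/5,z)
P=[f(88,52,.018),f(652,55,.018),f(138,582,.018),f(662,580,.018)]
print(np.round(P,4),np.mean(P,0))
# shaft/collar diameters -> height
for z in (.10,.11,.12,.13):
  print(z,"collar z-12: L,R",f(52,400,z-.012)[:2].round(4),f(475,410,z-.012)[:2].round(4),"top flat y",f(160,390,z)[1].round(4))
p,R,o=pose();print(p)
E
```

```text
(array([0.42448154, 0.14134065, 0.10060243]), np.float64(0.003327514089791342))
(array([0.42483107, 0.1435954 , 0.09844813]), np.float64(2.7123009094670645e-05))
(array([0.42298132, 0.14057706, 0.10015522]), np.float64(0.0015302733380854513))
[[0.4832 0.1995 0.018 ]
 [0.4847 0.0826 0.018 ]
 [0.367  0.2    0.018 ]
 [0.3695 0.082  0.018 ]] [0.42608507 0.14100805 0.018     ]
0.1 collar z-12: L,R [0.4261 0.1794] [0.4256 0.1057] top flat y 0.1552
0.11 collar z-12: L,R [0.4286 0.1744] [0.4281 0.1033] top flat y 0.1508
0.12 collar z-12: L,R [0.4311 0.1693] [0.4306 0.1009] top flat y 0.1465
0.13 collar z-12: L,R [0.4336 0.1643] [0.4331 0.0985] top flat y 0.1421
[0.42666651 0.03772934 0.21134194]
```

Emit:
{"op": "carry_out", "data": {
  "translation": [
    [-4,-0.1,0],
    [-8,-0.2,0],
    [-10.4,-0.3,1],
    [-10.4,-0.3,2.5],
    [-10.4,-0.3,4]
  ],
  "turn": [0,0,0,0,0],
  "gripper": [0,0,0,0,0]
}}

```text
time_s: 6.65
tool_pos: [0.4277, 0.1411, 0.1703]
tool_rot: [180.0, -0.0, -89.0]
force: [-1.3, -0.5, 0.4]
grip_width: 0.0106
```

Emit:
{"op": "carry_out", "data": {
  "translation": [
    [0,0,0],
    [0,0,0],
    [0,0,0],
    [0,0,0]
  ],
  "turn": [0,0,0,0],
  "gripper": [0,0,0,0]
}}

```text
time_s: 7.15
tool_pos: [0.428, 0.1423, 0.1719]
tool_rot: [-180.0, -0.0, -88.9]
force: [0.4, 0.1, -0.8]
grip_width: 0.0109
```

```bash
python3 - <<'E'
from h import *
p,R,o=pose();c=get_calibration("wrist");im=read_camera("wrist")
s=read_camera("scene")
print(p,o['tool_rot'],o['force'],o['wrist_torque'],delta([.4301,.1417,.15]))
a=cv2.resize(im[160:330,150:400],(600,408));b=cv2.resize(s[110:220,190:290],(371,408),interpolation=cv2.INTER_CUBIC)
cv2.imwrite("pics/w8.png",cv2.resize(a,None,fx=1,fy=1)[:,:,::-1]);cv2.imwrite("pics/s8.png",cv2.resize(s[100:220,180:300],None,fx=5,fy=5,interpolation=cv2.INTER_CUBIC)[:,:,::-1])
E
```

```text
[0.42799355 0.14234485 0.17191115] [-1.79953182e+02 -1.15287761e-02 -8.89392957e+01] [ 0.43558942  0.10512304 -0.83134941] [0.02405787 0.07662225 0.01028082] [ 0.08 -0.22  2.18]
```

View pics/w8.png

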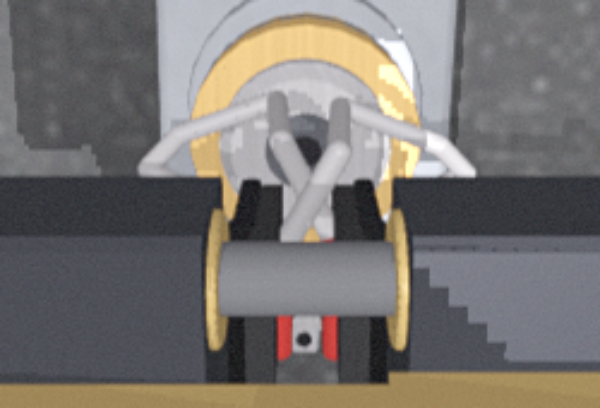

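View pics/s8.png

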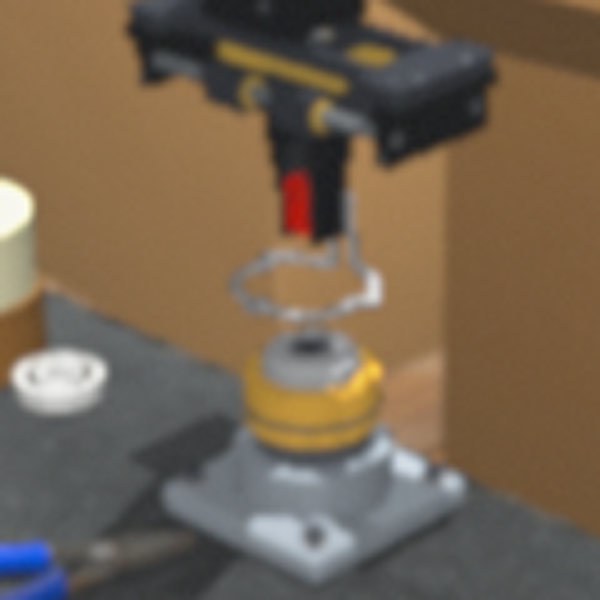

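```bash
python3 - <<'E'
from h import *
c=get_calibration("wrist");p,R,o=pose()
f=lambda u,v,z:onz(c,150+u/2.4,160+v/2.4,z)
for z in(.098,.1,.104):print(f(306,153,z))
print("collar far",f(305.5,18,.088),f(190,100,.088),f(421,100,.088),"base far",f(305,0,.05))
print(p, "eyeback at z tcp+.025:",f(282,358,p[2]+.025),f(330,358,p[2]+.025),"lug",f(304,340,p[2]-.035))
E
```

```text
[0.42383244 0.14258314 0.098     ]
[0.42446394 0.14259688 0.1       ]
[0.42572694 0.14262436 0.104     ]
collar far [0.46366501 0.14347651 0.088     ] [0.43733182 0.1790596  0.088     ] [0.43867499 0.10692213 0.088     ] base far [0.46485714 0.14366267 0.05      ]
[0.42787338 0.14244711 0.17179943] eyeback at z tcp+.025: [0.41522233 0.14695472 0.19679943] [0.41538386 0.13807186 0.19679943] lug [0.38332976 0.1423947  0.13679943]
```

Emit:
{"op": "carry_out", "data": {
  "translation": [
    [0,-0.2,1],
    [0,-0.2,2],
    [0,-0.2,2.8],
    [0,-0.2,2.8],
    [0,-0.2,2.8]
  ],
  "turn": [0,0,0,0,0],
  "gripper": [0,0,0,0,0]
}}

```text
time_s: 7.88
tool_pos: [0.4298, 0.1426, 0.1436]
tool_rot: [-180.0, 0.0, -88.9]
force: [0.5, 0.1, -0.2]
grip_width: 0.0107
```

Emit:
{"op": "carry_out", "data": {
  "translation": [
    [0,0,0],
    [0,0,0.2],
    [0,0,0.4],
    [0,0,0.4]
  ],
  "turn": [0,0,0,0],
  "gripper": [0,0,0,0]
}}

```text
time_s: 8.38
tool_pos: [0.4295, 0.1424, 0.1393]
tool_rot: [180.0, -0.0, -88.9]
force: [0.5, 0.1, -0.6]
grip_width: 0.0105
```

```bash
python3 - <<'E'
from h import *
p,R,o=pose();c=get_calibration("wrist");im=read_camera("wrist")
s=read_camera("scene")
print(p,o['tool_rot'],o['force'],o['wrist_torque'],o['grip_width'])
cv2.imwrite("pics/w9.png",cv2.resize(im[160:330,150:400],(600,408))[:,:,::-1]);cv2.imwrite("pics/s9.png",cv2.resize(s[100:220,180:300],None,fx=5,fy=5,interpolation=cv2.INTER_CUBIC)[:,:,::-1])
E
```

```text
[0.4295263  0.14242677 0.13933712] [ 1.79980443e+02 -7.73118701e-03 -8.89217477e+01] [ 0.54926344  0.12557404 -0.62029213] [0.0123754  0.03755381 0.0007238 ] 0.01049942762115016
```

View pics/s9.png

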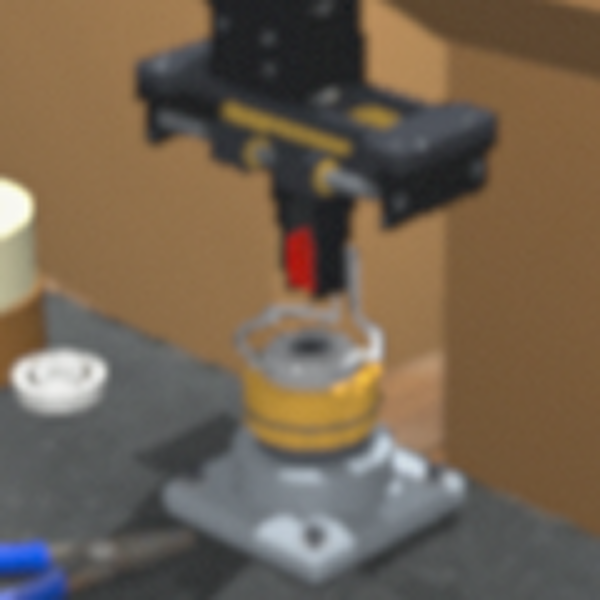

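View pics/w9.png

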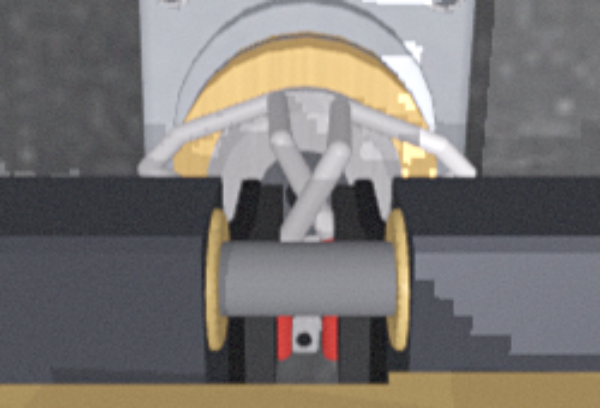

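The ring sits concentric with the shaft end, with no contact yet. I'll feel my way down.

Emit:
{"op": "carry_out", "data": {
  "translation": [
    [0,0,0.1],
    [0,0,0.2],
    [0,0,0.3],
    [0,0,0.4],
    [0,0,0.4]
  ],
  "turn": [0,0,0,0,0],
  "gripper": [0,0,0,0,0]
}}

```text
time_s: 9.1
tool_pos: [0.4296, 0.1424, 0.1354]
tool_rot: [180.0, -0.0, -88.9]
force: [-0.1, -0.0, -1.2]
grip_width: 0.0107
```

Emit:
{"op": "carry_out", "data": {
  "translation": [
    [0,0,0.1],
    [0,0,0.2],
    [0,0,0.3],
    [0,0,0.4],
    [0,0,0.4]
  ],
  "turn": [0,0,0,0,0],
  "gripper": [0,0,0,0,0]
}}

```text
time_s: 9.72
tool_pos: [0.4296, 0.1425, 0.1314]
tool_rot: [180.0, -0.0, -88.9]
force: [-0.8, -0.2, -0.9]
grip_width: 0.0105
```

Emit:
{"op": "carry_out", "data": {
  "translation": [
    [0,0,0.1],
    [0,0,0.2],
    [0,0,0.3],
    [0,0,0.3]
  ],
  "turn": [0,0,0,0],
  "gripper": [0,0,0,0]
}}

```text
time_s: 10.22
tool_pos: [0.4296, 0.1425, 0.1284]
tool_rot: [180.0, -0.0, -88.9]
force: [0.2, -0.1, -0.9]
grip_width: 0.0104
```

Emit:
{"op": "carry_out", "data": {
  "translation": [
    [0,0,0.1],
    [0,0,0.2],
    [0,0,0.3],
    [0,0,0.3]
  ],
  "turn": [0,0,0,0],
  "gripper": [0,0,0,0]
}}

```text
time_s: 10.72
tool_pos: [0.4298, 0.1426, 0.1257]
tool_rot: [-180.0, -0.0, -88.9]
force: [-0.6, -0.4, 0.3]
grip_width: 0.011
```

Emit:
{"op": "carry_out", "data": {
  "translation": [
    [0,0,0.1],
    [0,0,0.2],
    [0,0,0.3],
    [0,0,0.3]
  ],
  "turn": [0,0,0,0],
  "gripper": [0,0,0,0]
}}

```text
time_s: 11.22
tool_pos: [0.4299, 0.1426, 0.1226]
tool_rot: [-180.0, 0.0, -88.9]
force: [-0.8, -0.3, 2.5]
grip_width: 0.0108
```

Emit:
{"op": "carry_out", "data": {
  "translation": [
    [0,0,0.1],
    [0,0,0.2],
    [0,0,0.3],
    [0,0,0.3]
  ],
  "turn": [0,0,0,0],
  "gripper": [0,0,0,0]
}}

```text
time_s: 11.72
tool_pos: [0.4298, 0.1426, 0.1196]
tool_rot: [-180.0, 0.0, -88.9]
force: [-0.4, 1.2, 4.2]
grip_width: 0.011
```

Emit:
{"op": "carry_out", "data": {
  "translation": [
    [0,0,0.1],
    [0,0,0.2],
    [0,0,0.2]
  ],
  "turn": [0,0,0],
  "gripper": [0,0,0]
}}

```text
time_s: 12.1
tool_pos: [0.4298, 0.1426, 0.1176]
tool_rot: [-180.0, 0.0, -88.9]
force: [1.1, 1.4, 4.7]
grip_width: 0.0103
```

Emit:
{"op": "carry_out", "data": {
  "translation": [
    [0,0,0.1],
    [0,0,0.1],
    [0,0,0.1]
  ],
  "turn": [0,0,0],
  "gripper": [0,0,0]
}}

```text
time_s: 12.48
tool_pos: [0.4298, 0.1426, 0.1166]
tool_rot: [-180.0, 0.0, -88.9]
force: [1.3, 0.7, 4.7]
grip_width: 0.0107
```

Emit:
{"op": "carry_out", "data": {
  "translation": [
    [0,0,0.1],
    [0,0,0.1]
  ],
  "turn": [0,0],
  "gripper": [0,0]
}}

```text
time_s: 12.72
tool_pos: [0.4298, 0.1425, 0.1156]
tool_rot: [-180.0, 0.0, -88.9]
force: [0.0, 0.2, 4.6]
grip_width: 0.011
```

Emit:
{"op": "carry_out", "data": {
  "translation": [
    [0,0,0.05],
    [0,0,0.05]
  ],
  "turn": [0,0],
  "gripper": [0,0]
}}

```text
time_s: 12.98
tool_pos: [0.4298, 0.1425, 0.1151]
tool_rot: [-180.0, -0.0, -88.9]
force: [-0.1, 1.2, 6.1]
grip_width: 0.011
```

Emit:
{"op": "carry_out", "data": {
  "translation": [
    [0,0,0.05],
    [0,0,0.05]
  ],
  "turn": [0,0],
  "gripper": [0,0]
}}

```text
time_s: 13.22
tool_pos: [0.4299, 0.1426, 0.1149]
tool_rot: [-180.0, -0.0, -88.9]
force: [-1.2, 0.9, 6.6]
grip_width: 0.0111
```

Emit:
{"op": "carry_out", "data": {
  "translation": [
    [0,0,0.04],
    [0,0,0.04]
  ],
  "turn": [0,0],
  "gripper": [0,0]
}}

```text
time_s: 13.48
tool_pos: [0.4301, 0.1426, 0.1148]
tool_rot: [-180.0, -0.0, -88.9]
force: [-0.7, 0.5, 10.0]
grip_width: 0.0112
```

Emit:
{"op": "carry_out", "data": {
  "translation": [
    [0,0,0.04],
    [0,0,0.04]
  ],
  "turn": [0,0],
  "gripper": [0,0]
}}

```text
time_s: 13.72
tool_pos: [0.4302, 0.1426, 0.1147]
tool_rot: [-180.0, -0.0, -88.9]
force: [-1.4, 0.7, 11.3]
grip_width: 0.0108
```

The force is rising with no further travel, and total collar travel is about 10.8 mm, so the stop is reached. One last nudge and then release.

Emit:
{"op": "carry_out", "data": {
  "translation": [
    [0,0,0.03],
    [0,0,0.03]
  ],
  "turn": [0,0],
  "gripper": [0,0]
}}

```text
time_s: 13.98
tool_pos: [0.4303, 0.1426, 0.1147]
tool_rot: [-180.0, -0.0, -88.9]
force: [-2.0, 0.4, 14.0]
grip_width: 0.0106
```

Emit:
{"op": "carry_out", "data": {
  "translation": [
    [0,0,0],
    [0,0,0],
    [0,0,0],
    [0,0,0],
    [0,0,0]
  ],
  "turn": [0,0,0,0,0],
  "gripper": [0.8,0.8,0.8,0.8,0.8]
}}

```text
time_s: 14.6
tool_pos: [0.429, 0.1421, 0.1128]
tool_rot: [179.9, -0.0, -88.9]
force: [-0.0, -0.8, -0.4]
grip_width: 0.053
```

```bash
python3 - <<'E'
from h import *
p,R,o=pose();im=read_camera("wrist")
s=read_camera("scene")
print(p,o['force'],o['grip_width'])
cv2.imwrite("pics/w10.png",cv2.resize(im[160:330,150:400],(600,408))[:,:,::-1]);cv2.imwrite("pics/s10.png",cv2.resize(s[100:220,180:300],None,fx=5,fy=5,interpolation=cv2.INTER_CUBIC)[:,:,::-1])
E
```

```text
[0.42901293 0.1420993  0.11278797] [-0.00465912 -0.79276108 -0.40272373] 0.053025456809690535
```

View pics/s10.png

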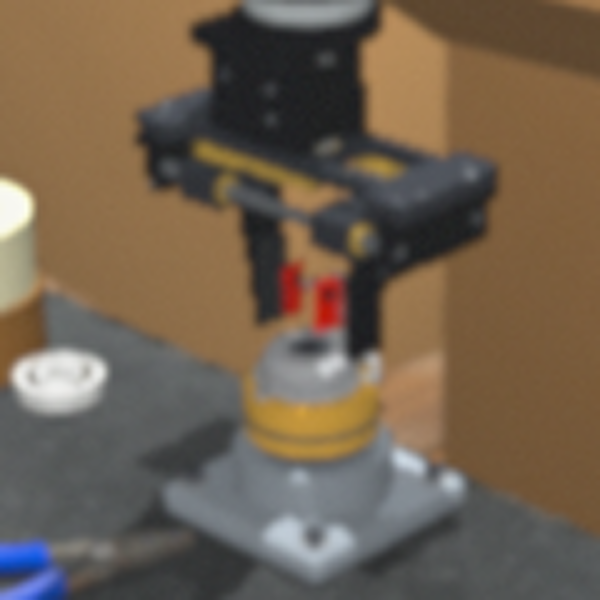

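View pics/w10.png

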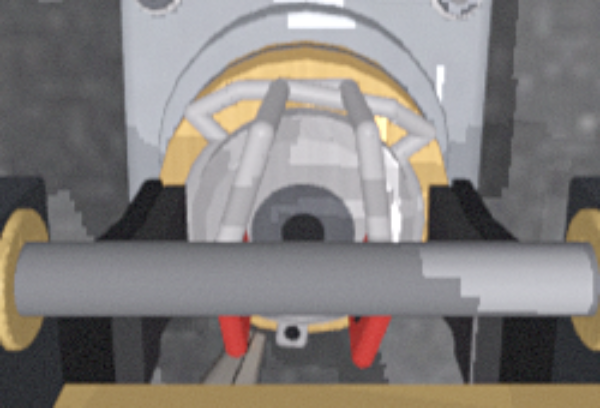

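The ring has snapped in: the eyes are apart and the collar is still held low. I'll open fully and retreat straight up.

Emit:
{"op": "carry_out", "data": {
  "translation": [
    [0,0,0],
    [0,0,0],
    [0,0,-1],
    [0,0,-4],
    [0,0,-8]
  ],
  "turn": [0,0,0,0,0],
  "gripper": [0.85,0.9,0.9,0.9,0.9]
}}

```text
time_s: 15.32
tool_pos: [0.4291, 0.1425, 0.1943]
tool_rot: [179.9, 0.0, -88.9]
force: [1.0, 0.2, -0.0]
grip_width: 0.078
```

Emit:
{"op": "carry_out", "data": {
  "translation": [
    [5,0,-4],
    [10,0,-4],
    [10,0,-4],
    [10,0,-4],
    [10,0,-4]
  ],
  "turn": [0,0,0,0,0],
  "gripper": [1,1,1,1,1]
}}

```text
time_s: 15.95
tool_pos: [0.4314, 0.044, 0.2334]
tool_rot: [180.0, 0.0, -88.8]
force: [0.9, 0.1, -0.5]
grip_width: 0.0871
```

```bash
python3 - <<'E'
from h import *
p,R,o=pose();im=read_camera("wrist")
s=read_camera("scene");t=read_camera("top")
print(p,o['force'],o['grip_width'],o['time_s'])
cv2.imwrite("pics/w11.png",cv2.resize(im[100:250,60:280],(704,480))[:,:,::-1]);cv2.imwrite("pics/s11.png",cv2.resize(s[130:220,190:290],None,fx=6,fy=6,interpolation=cv2.INTER_CUBIC)[:,:,::-1])
cv2.imwrite("pics/t11.png",t[:,:,::-1])
E
```

```text
[0.43143382 0.04396714 0.2334455 ] [ 0.92479934  0.06984458 -0.50906985] 0.08706160444960422 15.95
```

View pics/w11.png

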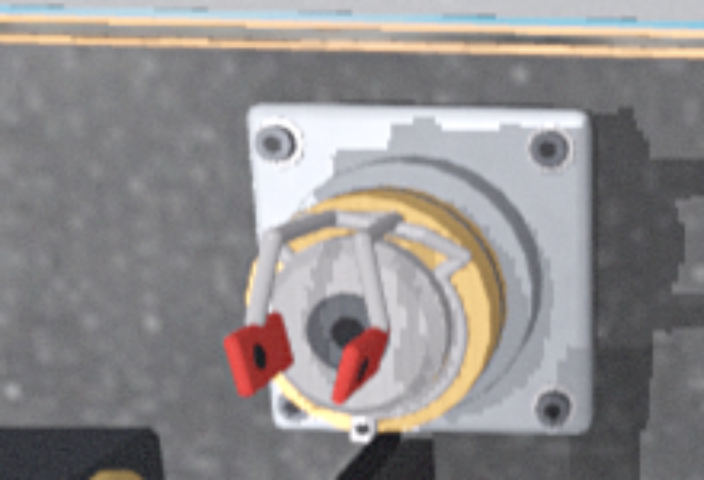

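View pics/s11.png

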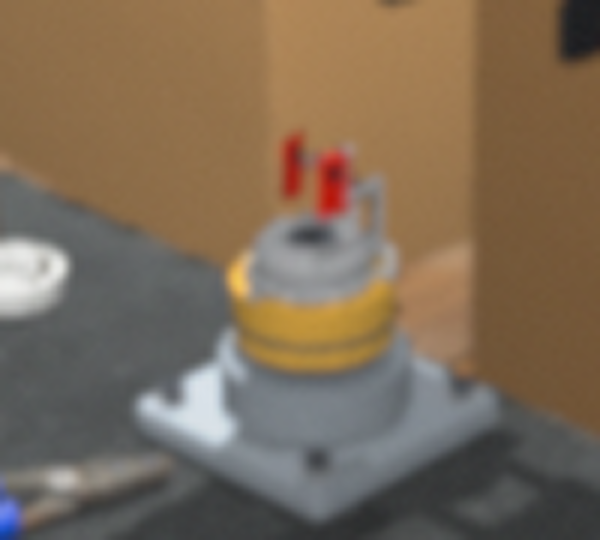

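View pics/t11.png

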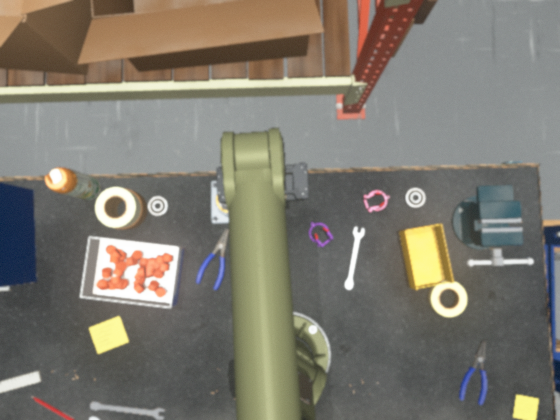

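```bash
python3 - <<'E'
from h import *
c=get_calibration("wrist")
f=lambda u,v,z:onz(c,60+u/3.2,100+v/3.2,z)
z=.0775+.0625
# top edges: left eye front/back top corners, right eye
for n,u,v in [("Lf",223,338),("Lb",240,392),("Rb",334,402),("Rf",350,342)]: print(n,f(u,v,z).round(4))
print("lug",f(362,428,.08), "nubs",f(285,255,.08),f(470,255,.08),"hole",f(345,333,.1))
E
```

```text
Lf [0.4336 0.1593 0.14  ]
Lb [0.4199 0.1564 0.14  ]
Rb [0.4178 0.1333 0.14  ]
Rf [0.4333 0.1284 0.14  ]
lug [0.3896181  0.14652653 0.08      ] nubs [0.44356247 0.16621871 0.08      ] [0.44470803 0.11120958 0.08      ] hole [0.42514622 0.14308203 0.1       ]
```

```bash
python3 -c "
from cell import sign_off
print(sign_off())"
```

```text
the job is handed in; nothing more can be done
None
```

The steel snap ring is closed on the hub shaft, apparently in its groove, and I handed the job in at about 16 s of the 45 s allowed. No verdict came back.

**What I did:** I pinched the ring's eyes and carried it spread over the shaft. I felt the collar about 12 mm below the shaft's end and pressed it down about 10.8 mm to its stop. The wrist force in the last reading before release was 14 N. I then released and retreated without touching anything else.

**Last checks:**
- **Ring closed:** The eyes measure roughly 31–34 mm apart, close to their resting distance of 37 mm. The eyes of a ring clamped on the full shaft would be only about 24 mm apart. The 31–34 mm range comes from not being sure which corner of one eye I was reading.
- **Collar:** It is still held down in the pictures.
- **Level and centring:** The ring looks level and centred, but I judged both by eye only.
- **Bearings:** Both lie where they started in the top view.
- **Robot:** It is clear of everything, with no force at the wrist beyond noise.

The camera estimates of the hub's axis disagreed by 2–3 mm, so I used a middle value. The ring went over the shaft with almost no sideways force, at most about 1 N.

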